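# Clamp the phone and gate the pin

### The arm

A 6-joint arm with a two-finger parallel gripper is mounted at the origin on a cart in front of the work surface, level with it; the furniture and walls round the work are solid. World frame = base frame: x ahead of the robot, y to its left, z up, the work surface at z = 0. Lengths are in m, angles in rad, forces in N, time in s.
With the tool pointing down it reaches from about 0.275 to 0.825 m from the base axis. Payload 5.2 kg.
Tool frame: the origin (TCP) lies at the very end of the fingers, on their centre line; the grasp point (between the pads) lies 19 mm behind it; z points along the fingers, y is the line along which they close (so a half turn about z gives the same grasp; the last joint's range is limited). The gripper opens to 93 mm and grips with 3 to 60 N. Pads are 15 mm wide; open, the fingers measure 128 mm over their backs; the gripper's body (75 mm by 188 mm) begins 65 mm behind the grasp point.
Start: joints at [-1.521, 0.259, 1.535, -0, 1.348, -0.203], TCP at [0.138, -0.533, 0.219] pointing down, gripper open.
Joint ranges: [-3.14, 3.14], [-0.91, 2.08], [0.19, 2.58], [-1.22, 4.36], [0.22, 2.71], [-3.12, 3.12]. Speed limits (rad/s): [2.57, 2.57, 3.14, 3.14, 3.14, 3.14].

### API

Orientations are given as a unit quaternion [x, y, z, w].
In Python, from station import arm gives the robot as it stands. Calls block until the motion is done:
- arm.move_pose(position, orientation): joint-space move of the TCP to a pose.
- arm.movel(position, attitude=None, velocity=0.15): straight line of the TCP; attitude=None keeps the orientation; velocity is the mean speed in m/s.
- arm.move_joints(angles): joint-space move.
- arm.move_gripper(opening, newtons=None): finger opening in m; newtons is the grip in N (None keeps the last); returns when the fingers have stopped.
- arm.dwell(seconds).
- arm.ik(position, orientation): joint angles nearest the present ones, or None.
- arm.sense(): the state.
- arm.get_image(name): name is "side" or "top"; returns the picture (480x640x3 uint8, red, green, blue); there is no depth.
- arm.camera_params(name): a dict with "intrinsics" (3x3 intrinsics, pixels), "R" (3x3) and "t" (3): a world point X has camera coordinates R X + t. Camera axes: x right, y down, z forward; pixel columns grow to the right and rows downward; lengths in m; the calibration is good to about 2 mm. A picture is of the moment at which its call begins. camera_params takes no time and is no camera call.
A pose or a line that the arm cannot do raises arm.IKError and nothing moves.
- arm.finish_job(): hands the job in; it is judged then, once.
The state is a dict: "t": time; "q": joint angles; "qd": joint speeds; "effort": joint torques, N m; "ee_pos": TCP position; "ee_rot": TCP orientation; "ft_force": force on the tool from outside, world axes, zero at the start; "torque": the same for the moment, N m; "opening": finger opening in m; "grip_force": force on a finger pad.
Only numpy, scipy, OpenCV 4.12 (cv2) and the standard library are available. Lean on these libraries where they do the work, as an engineer would, in place of code of your own. Each camera call takes 0.05 s, during which the arm holds its last target. There are 200 camera calls.

### The job

Clamp the phone in its repair holder by pushing the black knob of the jaw along the L-shaped slot: first along the long leg to the corner, so that the jaw shoves the phone up to the fence, then round the corner and sideways to the end of the short leg, so that the jaw is locked. Only push the knob from outside with closed fingers: do not pinch or straddle it, do not touch the phone, and leave the loupe and the tape roll where they stand.

Things in the scene. Friction and masses are not known exactly. Their poses are not given: they have to be found in the camera images.
- phone_holder: fixed holder: grey foot plate 227 x 110 x 10 mm on the desk. Origin on its underside; x from -105 mm (knob end) to +122 mm (fence end), y -55 to +55 mm, z up. Its +x is the clamping direction (long leg of the slot), +y the locking direction (short leg). Nothing on it but the knob is higher than 28 mm. The phone lies on it between side lips and a fence (22 mm high, inner face x = +108.5 mm)
- clamp_jaw (a joint): travel of jaw and knob along the holder's +x, m: 0 with the pin at the near end of the long leg, 0.050 centred on the short leg (0.0515 against the far wall). Starts at 0 to 0.012. Friction about 2.5 N, no spring: stays where left. The jaw, a bar 24 mm high, comes out from under the gate plate and pushes the phone
- gate_pin (a joint): travel of the pin and knob along the holder's +y, m: 0 in the long leg, 0.032 centred at the end of the short leg (0.0335 against the end wall). Free only when the jaw is at 0.0485 to 0.0515; elsewhere the slot walls allow 1.5 mm. Friction about 1.5 N, no spring
- knob (a point): centre of the black round knob, 22 mm diameter, from 30 to 62 mm above the desk (its centre is at 46 mm); a 10 mm steel pin goes down from it through the slot. It moves level with both joints and cannot be lifted or turned
- slot_start (a point): end of the long leg away from the fence: where the pin's axis is at clamp_jaw 0, gate_pin 0; on the gate plate's top, 26 mm above the desk
- slot_corner (a point): corner of the L-shaped slot (pin axis at clamp_jaw 0.050, gate_pin 0), 26 mm above the desk. The slot is 13 mm wide, its inner corner rounded, in a white painted gate plate (holder's x -100 to -10 mm, y -52 to +52 mm)
- slot_end (a point): end of the short leg, the locked place (pin axis at clamp_jaw 0.050, gate_pin 0.032), 26 mm above the desk
- phone_mid (a point): centre of the small dark phone, face up, 66 x 50 x 8 mm, loose in the nest with its 50 mm sides along the holder's x; its centre is at about +82.5 mm in the holder's x when clamped, and starts 10 to 25 mm short of that
- loupe_mid (a point): centre of the black eye loupe standing loose on the desk, 33 mm diameter, 28 mm high: 90 mm from the holder's centre line on the -y side
- tape_mid (a point): centre of the loose roll of masking tape, 66 mm diameter, 30 mm high, on the desk beside the fence end of the holder, about 115 mm from the holder's centre line on the -y side
Things that resemble listed ones, but are neither listed nor needed, are in the scene too. Of the things that look like the part that bears phone_mid, the largest one is meant.

How it is judged:
By the outcome, as a careful person would: the job done as asked, in the order asked, and still so for the second after the job is handed in, with the robot touching nothing.
It also fails if it takes over 38 s, if anything falls off the work surface, if the arm or the gripper's body presses on something with over 40 N, if the wrist force passes 120 N, or if a joint passes its speed limit or range.

## Working session

There is one attempt and no reset: what is moved stays moved. The work goes in short steps, each a Python script; the robot and the scene stay as the last script left them, time stands still between calls to the robot, and variables do not carry over. Pictures are saved under pics/ and viewed, at most 10 in all, crops included, and the job is handed in when it is done.

```bash
mkdir -p pics; ls
python3 - <<'E'
from station import arm
import cv2
for n in("top","side"):
    im=arm.get_image(n); cv2.imwrite(f"pics/{n}0.png",im[:,:,::-1])
    c=arm.camera_params(n); print(n,c["intrinsics"],c["R"],c["t"])
s=arm.sense(); print(s["t"],s["ee_pos"],s["ee_rot"],s["opening"])
E
```

```text
pics
top [[603.53331324   0.         332.58911108]
 [  0.         603.53331324 237.17642562]
 [  0.           0.           1.        ]] [[ 0.01976279 -0.99971886  0.01310098]
 [-0.9964222  -0.0207712  -0.08192282]
 [ 0.08217191 -0.01143508 -0.99655257]] [-0.07951909  0.7464653   1.0288865 ]
side [[583.97217517   0.         324.15449499]
 [  0.         583.97217517 238.83992102]
 [  0.           0.           1.        ]] [[ 0.94954781 -0.3135556   0.00646924]
 [-0.14915825 -0.46965248 -0.87015997]
 [ 0.27588182  0.82529355 -0.49272688]] [-0.72022536  0.1245765   0.71994647]
0.1 [ 0.13756502 -0.53203418  0.2179406 ] [ 9.92023972e-01  1.26046892e-01  6.21907090e-05 -7.84618764e-04] 0.0928805226646742
```

View pics/top0.png

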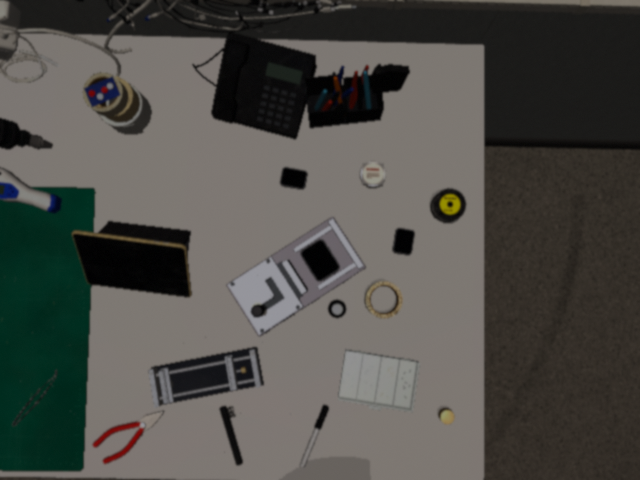

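View pics/side0.png

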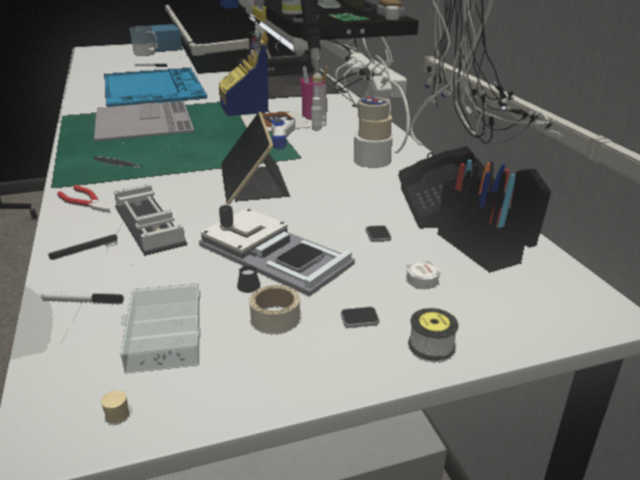

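The top view shows the holder at about (295,275), with the knob at (258,310), the L-slot running to about (275,290) and the fence at the upper right (345,240). There are three dark phone-like slabs, at (294,178), (403,241) and (321,258). The one at (321,258) is the largest and lies in the nest, so it's the phone. The loupe is at (337,309) and the tape at (384,299).

Run:
```python
import cv2
t=cv2.imread("pics/top0.png")[205:345,215:405]; s=cv2.imread("pics/side0.png")[190:300,190:365]
cv2.imwrite("pics/tc.png",cv2.convertScaleAbs(cv2.resize(t,None,fx=4,fy=4,interpolation=2),alpha=1.4))
cv2.imwrite("pics/sc.png",cv2.resize(s,None,fx=4,fy=4,interpolation=2))
```

```text
(no output)
```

View pics/tc.png

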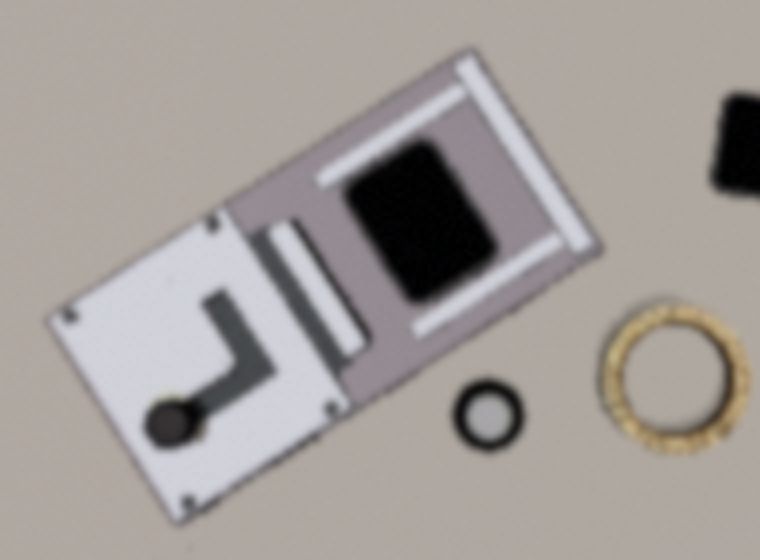

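View pics/sc.png

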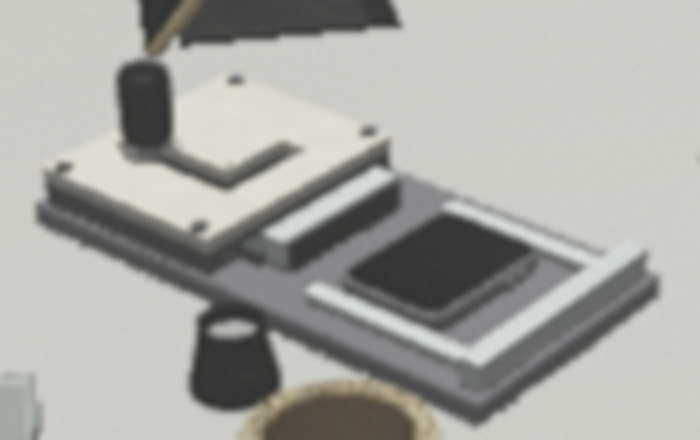

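The crops confirm it. The largest dark slab, crop (420,220), is in the nest. The knob is at crop (170,422), the slot corner near (255,368) and the slot end near (213,297), with the holder's +x to the upper right and +y to the upper left. Next I'll turn these into world positions.

```bash
cat > h.py <<'E'
import numpy as np, cv2
from station import arm
def ray(n,uv,z):
    c=arm.camera_params(n); R=c["R"]; C=-R.T@c["t"]
    d=(R.T@np.linalg.inv(c["intrinsics"])@np.c_[np.atleast_2d(uv),np.ones(len(np.atleast_2d(uv)))].T).T
    return (C+d*((z-C[2])/d[:,2])[:,None])[:,:2]
E
python3 - <<'E'
from h import *
im=cv2.imread("pics/top0.png"); F=8
crop=cv2.resize(im[205:345,215:405],None,fx=F,fy=F,interpolation=cv2.INTER_CUBIC)
px=lambda p:(np.asarray(p,float)+.5)/F-.5+[215,205]
g=crop.min(2); m=(g>150).astype(np.uint8)
print("grey desk/plate",g[20*F,5*F],g[90*F,30*F])
cs,_=cv2.findContours(m,cv2.RETR_CCOMP,cv2.CHAIN_APPROX_NONE)
for th in(165,175,185):
    m=(g>th).astype(np.uint8); cs,_=cv2.findContours(m,cv2.RETR_EXTERNAL,cv2.CHAIN_APPROX_NONE)
    c=max(cs,key=cv2.contourArea); w=ray("top",px(c[:,0]),.026)
    r=cv2.minAreaRect((w*1000).astype(np.float32)); print(th,r)
# dark slot+knob inside plate, knob
for th in (50,70,110):
    d=(g<th).astype(np.uint8); cs,_=cv2.findContours(d,cv2.RETR_EXTERNAL,cv2.CHAIN_APPROX_NONE)
    for c in cs:
        if cv2.contourArea(c)>60*F*F/4: 
            b=cv2.boundingRect(c); print(th,cv2.contourArea(c)/F/F,px(b[:2]),np.array(b[2:])/F)
E
```

```text
grey desk/plate 115 149Traceback (most recent call last):
  File "<stdin>", line 10, in <module>
ValueError: max() iterable argument is empty
```

Run:
```python
from h import *
im=cv2.imread("pics/top0.png"); F=8
crop=cv2.resize(im[205:345,215:405],None,fx=F,fy=F,interpolation=cv2.INTER_CUBIC)
px=lambda p:(np.asarray(p,float)+.5)/F-.5+[215,205]
g=crop[:,:,0]
print(g[20*F,5*F],g[90*F,30*F],g[90*F,60*F],g[70*F,90*F])
for th in(128,134,140):
    m=(g>th).astype(np.uint8); cs,_=cv2.findContours(m,cv2.RETR_EXTERNAL,cv2.CHAIN_APPROX_NONE)
    c=max(cs,key=cv2.contourArea); w=ray("top",px(c[:,0]),.026)
    r=cv2.minAreaRect((w*1000).astype(np.float32)); print(th,r)
c0=np.array(r[0])/1000; bx=cv2.boxPoints(r)/1000
e=[bx[1]-bx[0],bx[2]-bx[1]]; s=min(e,key=np.linalg.norm); ex=s/np.linalg.norm(s)
if ex[0]<0: ex=-ex
ey=np.array([-ex[1],ex[0]]); O=c0+.055*ex
print("O",O,"ex",ex,"yaw",np.degrees(np.arctan2(ex[1],ex[0])))
# rectified holder-frame images by camera homography, 0.25 mm/px, at z=.026 and knob top .062
cam=arm.camera_params("top")
def rect(z):
    ii=[[-.110,-.06],[.0,-.06],[.0,.06],[-.110,.06]]
    P=np.array([[*(O+a*ex+b*ey),z] for a,b in ii]); q=(cam["R"]@P.T).T+cam["t"]; q=(cam["intrinsics"]@q.T).T; q=q[:,:2]/q[:,2:]
    H=cv2.getPerspectiveTransform(q.astype(np.float32),np.float32([[0,480],[440,480],[440,0],[0,0]])); return cv2.warpPerspective(im,H,(440,480),flags=2)
a,b=rect(.026),rect(.062); cv2.imwrite("pics/rect.png",np.hstack([a,b]))
dm=(a.max(2)<110).astype(np.uint8); cs,_=cv2.findContours(dm,cv2.RETR_EXTERNAL,cv2.CHAIN_APPROX_NONE)
for c in cs:
    if cv2.contourArea(c)>1000: x,y,w,h=cv2.boundingRect(c); print("slot+knob mm",[x/4-110,(x+w)/4-110],[60-(y+h)/4,60-y/4])
dm=(b.max(2)<45).astype(np.uint8); dm=cv2.morphologyEx(dm,2,np.ones((25,25)));cs,_=cv2.findContours(dm,cv2.RETR_EXTERNAL,cv2.CHAIN_APPROX_NONE)
for c in cs:
    if cv2.contourArea(c)>1000: x,y,w,h=cv2.boundingRect(c); print("knob top mm",[x/4-110,(x+w)/4-110],[60-(y+h)/4,60-y/4])
np.savez("hold.npz",O=O,ex=ex,ey=ey)
```

```text
115 155 55 104
128 ((643.9990844726562, 52.70935821533203), (103.78250885009766, 89.76245880126953), 34.125667572021484)
134 ((644.0967407226562, 52.707489013671875), (102.802490234375, 88.95730590820312), 34.23383712768555)
140 ((644.1019897460938, 52.68431091308594), (101.84293365478516, 88.09496307373047), 34.20344924926758)
O [0.67501931 0.00719674] ex [ 0.56213313 -0.8270468 ] yaw -55.796555
slot+knob mm [-91.75, -27.75] [-28.75, 22.5]
slot+knob mm [-103.0, 0.0] [-58.0, 54.5]
knob top mm [-84.25, -59.5] [-25.75, -8.5]
```

View pics/rect.png

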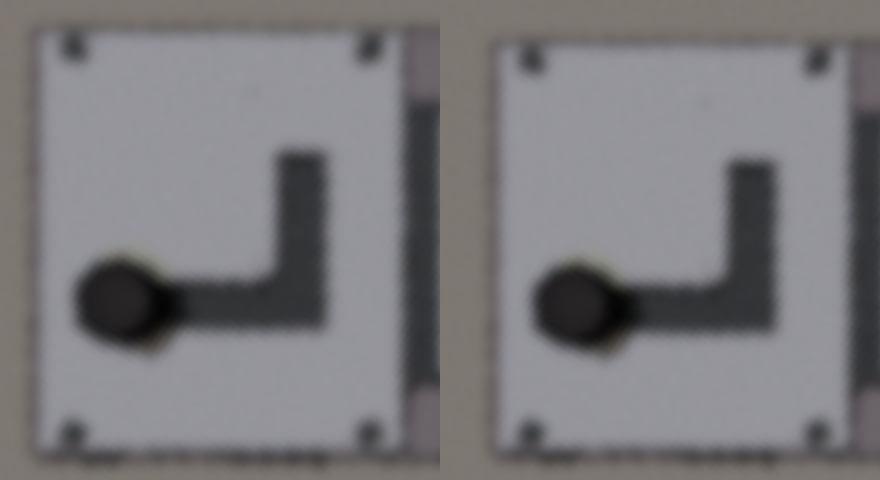

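The rectified crop (0.25 mm/px) puts the slot centre line at y ≈ -16 mm. The slot corner is at x ≈ -34.5 mm, the short-leg end at y ≈ +16 mm and the knob at x ≈ -76 mm, so the jaw is at about 0.008. Next: close the fingers, align tool y with the holder's x (the body then clears the screen stand) and push.

```bash
cat >> h.py <<'E'
d=np.load("hold.npz"); O,ex,ey=d["O"],d["ex"],d["ey"]
yaw=np.arctan2(ex[1],ex[0])+np.pi/2
Q=[np.cos(yaw/2),np.sin(yaw/2),0,0]
def W(x,y,z=.036): return [*(O+x/1000*ex+y/1000*ey),z]
def st():
    s=arm.sense(); p=np.array(s["ee_pos"])[:2]-O; f=np.array(s["ft_force"])
    return np.round([s["t"],p@ex*1000,p@ey*1000,s["ee_pos"][2]*1000,f[:2]@ex,f[:2]@ey,f[2],s["opening"]*1000],2)
E
python3 - <<'E'
from h import *
arm.move_gripper(0,10)
arm.move_pose(W(-124,-16,.14),Q); print(st())
arm.movel(W(-124,-16),velocity=.1); print(st())
for x in range(-112,-66,2):
    arm.movel(W(x,-16),velocity=.04)
    s=st(); print(s)
    if abs(s[4])>15: break
cv2.imwrite("pics/t1.png",arm.get_image("top")[205:345,215:405,::-1].repeat(4,0).repeat(4,1))
E
```

```text
[ 4.3100e+00 -1.2308e+02 -1.6340e+01  1.4010e+02 -9.9000e-01  1.3900e+00
 -4.0000e-02  2.5000e-01]
[ 5.5000e+00 -1.2364e+02 -1.5470e+01  3.6710e+01  9.0000e-02  1.0000e-01
  1.5000e-01  2.3000e-01]
[ 5.9500e+00 -1.1158e+02 -1.6010e+01  3.6110e+01  6.0000e-02 -9.0000e-02
 -7.7000e-01  3.3000e-01]
[   6.2  -109.96  -16.01   35.98    0.38   -0.13   -0.43    0.42]
[   6.45 -107.92  -15.99   36.     -0.35    0.47    0.64    0.17]
[ 6.7000e+00 -1.0587e+02 -1.5990e+01  3.6000e+01 -6.9000e-01 -7.4000e-01
  9.0000e-02  6.0000e-01]
[   6.95 -103.82  -15.99   36.01    0.15   -0.68   -0.17    0.48]
[   7.2  -102.2   -16.06   35.94   -1.71   -0.2     0.15    0.37]
[ 7.4500e+00 -1.0016e+02 -1.6090e+01  3.5930e+01 -1.7600e+00  6.0000e-02
 -0.0000e+00  5.4000e-01]
[  7.7  -97.91 -16.08  35.95  -1.84   0.5   -0.33   0.68]
[  7.95 -95.8  -16.05  35.94  -1.95  -0.3    0.57   0.66]
[ 8.200e+00 -9.378e+01 -1.605e+01  3.597e+01 -1.230e+00 -2.000e-02
 -4.200e-01  3.200e-01]
[  8.45 -91.77 -16.03  35.98  -1.91  -0.32   0.15   0.41]
[  8.7  -89.81 -16.05  35.95  -2.08  -0.92  -0.32   0.34]
[  8.95 -87.78 -16.02  36.    -1.61  -0.3    0.23   0.21]
[  9.2  -85.79 -16.02  35.99  -2.17  -0.14  -0.66   0.48]
[  9.45 -83.77 -16.03  35.98  -1.54  -0.57  -1.4    0.15]
[  9.7  -81.89 -16.03  35.98  -2.04  -1.39  -0.1    0.39]
[  9.95 -79.97 -16.02  35.97  -2.61  -0.91   0.41   0.43]
[ 10.2  -77.86 -16.03  35.98  -2.78  -1.13   0.16   0.6 ]
[ 10.45 -75.78 -16.03  35.98  -2.62  -1.2    0.63   0.49]
[ 10.7  -73.74 -16.03  35.98  -2.71  -1.49  -0.09   0.45]
[ 10.95 -71.76 -16.01  35.98  -2.96  -1.36   0.94   0.76]
[ 11.2  -69.78 -16.04  35.97  -2.19  -1.47   0.11   0.34]
[ 1.145e+01 -6.776e+01 -1.600e+01  3.598e+01 -2.020e+00 -1.190e+00
  5.000e-02  7.000e-01]
```

View pics/t1.png

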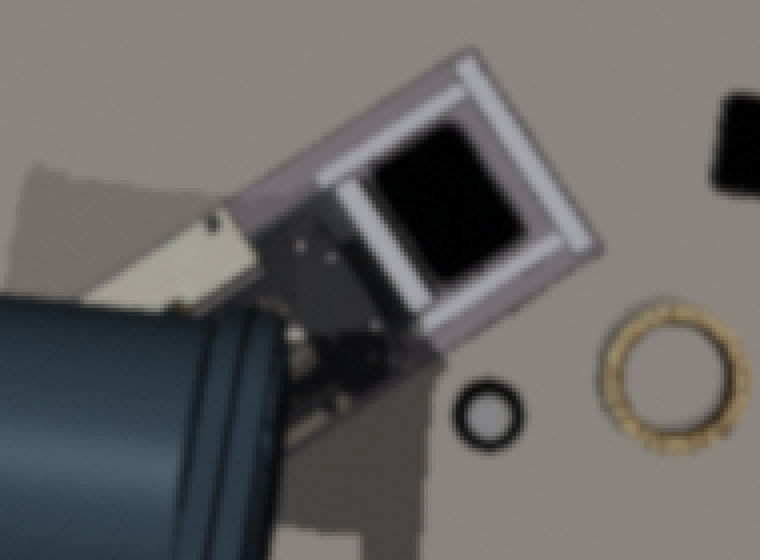

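The knob is moving. The force along x is about 2–3 N, and the jaw has reached the phone at crop (450,205) and is pushing it along. I'll continue in 0.5 mm steps until the force shows the far wall.

Run:
```python
from h import *
for x in np.arange(-67,-57,.5):
    arm.movel(W(x,-16),velocity=.04)
    s=st(); print(s[[0,1,2,4,5]])
    if abs(s[4])>7: break
```

```text
[ 11.75 -66.96 -16.01  -2.4   -1.73]
[ 12.   -66.56 -16.02  -3.5   -1.2 ]
[ 12.25 -66.01 -16.03  -3.28  -0.32]
[ 12.5  -65.47 -16.    -2.58  -1.71]
[ 12.75 -64.96 -16.02  -3.6   -0.58]
[ 13.   -64.44 -16.01  -3.69  -1.64]
[ 13.25 -63.92 -16.01  -2.69  -1.36]
[ 13.5  -63.46 -16.02  -3.07  -1.41]
[ 13.75 -62.96 -16.01  -3.17  -0.92]
[ 14.   -62.43 -16.    -3.73  -1.12]
[ 14.25 -61.95 -15.98  -4.31  -2.04]
[ 14.5  -61.44 -16.02  -4.13  -1.07]
[ 14.75 -60.93 -15.99  -3.85  -0.66]
[ 15.   -60.43 -16.02  -2.89  -1.99]
[ 15.25 -59.93 -16.01  -3.52  -1.82]
[ 15.5  -59.44 -16.01  -4.26  -1.82]
[ 15.75 -58.94 -16.03  -2.97  -1.08]
[ 16.   -58.62 -16.    -4.99  -2.03]
[ 16.25 -58.51 -16.03  -6.14  -0.74]
[ 16.5  -58.43 -16.05  -5.98  -0.73]
```

The finger stalled at x ≈ -58.5 mm as the force rose to 6 N, so the pin is at the far wall (jaw ≈ 0.0515). Next: back off, go around to the knob's -y side and push +y.

Run:
```python
from h import *
arm.movel(W(-76,-16),velocity=.08); arm.movel(W(-76,-50),velocity=.1); arm.movel(W(-38,-50),velocity=.1); print(st())
arm.movel(W(-38,-38),velocity=.08)
for y in list(np.arange(-36,-6,3))+list(np.arange(-6,3,.7)):
    arm.movel(W(-38,y),velocity=.04)
    s=st(); print(s[[0,1,2,4,5]])
    if abs(s[5])>6: break
```

```text
[ 17.91 -37.4  -50.21  35.69  -0.25   0.47  -0.37   0.8 ]
[ 1.846e+01 -3.834e+01 -3.616e+01 -2.600e-01  1.000e-02]
[ 18.71 -38.25 -33.1   -0.54  -1.12]
[ 18.96 -38.12 -29.87  -1.52  -0.66]
[ 19.21 -37.97 -26.72  -1.25  -0.73]
[ 19.46 -37.92 -23.67  -0.69  -1.28]
[ 19.71 -37.92 -20.66  -1.14  -0.38]
[ 19.96 -37.91 -17.69  -0.9   -0.99]
[ 20.21 -37.9  -14.69   0.43  -0.19]
[ 20.46 -37.92 -11.68   0.5   -0.18]
[ 20.71 -37.96  -8.67   0.51  -0.77]
[ 20.96 -37.96  -5.68   0.51   0.58]
[ 21.21 -37.97  -5.28  -0.12  -1.5 ]
[ 21.46 -37.97  -4.63   0.08  -2.35]
[ 21.71 -37.97  -3.99   1.23  -2.78]
[ 21.96 -37.99  -3.71   0.52  -5.72]
[ 22.21 -37.96  -3.62   0.55  -7.9 ]
```

The finger stalled at y ≈ -3.6 mm. I'll retreat and look to verify.

Run:
```python
from h import *
arm.movel(W(-38,-25),velocity=.1)
arm.movel(W(-60,-75,.14),velocity=.15); arm.move_pose([.40,-.25,.22],Q); print(st()[0])
im=arm.get_image("top")[:,:,::-1]; sd=arm.get_image("side")[:,:,::-1]
cv2.imwrite("pics/top2f.png",im); cv2.imwrite("pics/side2f.png",sd)
a=cv2.convertScaleAbs(cv2.resize(im[205:345,215:405],None,fx=4,fy=4,interpolation=2),alpha=1.4)[:300]
b=cv2.resize(sd[190:265,190:380],(760,300),interpolation=2)
cv2.imwrite("pics/t2.png",np.vstack([a,b]))
```

```text
24.77
```

View pics/t2.png

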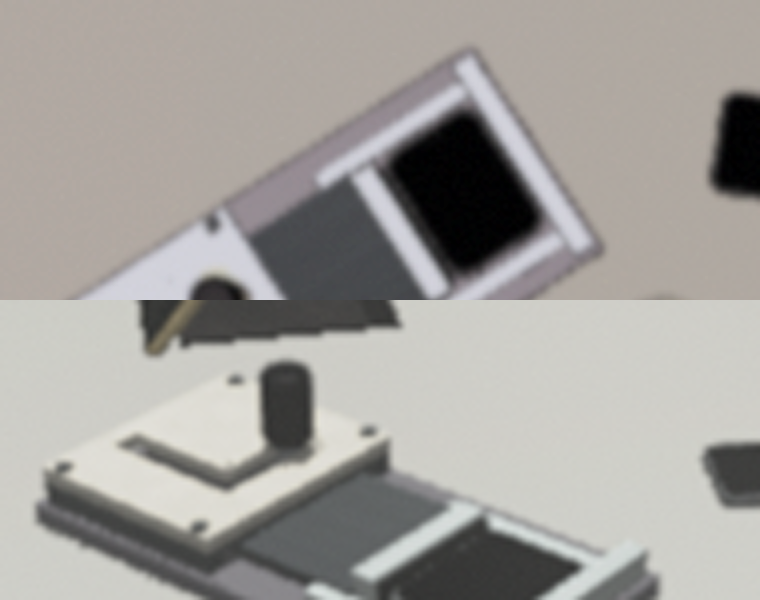

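The knob stands at the far end of the short leg in both views: top crop (218,290), side crop (286,440). The phone lies between jaw and fence. I'll check the positions numerically, along with the loupe and tape.

Run:
```python
from h import *
cam=arm.camera_params("top")
def rect(im,z,x0,x1,y0,y1):
    P=np.array([[*(O+a*ex+b*ey),z] for a,b in [[x0,y0],[x1,y0],[x1,y1],[x0,y1]]]); q=(cam["R"]@P.T).T+cam["t"]; q=(cam["intrinsics"]@q.T).T; q=q[:,:2]/q[:,2:]
    w,h=int((x1-x0)*4000),int((y1-y0)*4000)
    return cv2.warpPerspective(im,cv2.getPerspectiveTransform(q.astype(np.float32),np.float32([[0,h],[w,h],[w,0],[0,0]])),(w,h),flags=2)
def blob(im,z,box,th,k):
    r=rect(im,z,*box); m=cv2.morphologyEx((r.max(2)<th).astype(np.uint8),2,np.ones((k,k)))
    cs,_=cv2.findContours(m,0,2); c=max(cs,key=cv2.contourArea); x,y,w,h=cv2.boundingRect(c)
    return [box[0]*1e3+x/4,box[0]*1e3+(x+w)/4,box[3]*1e3-(y+h)/4,box[3]*1e3-y/4]
for f in("pics/top0.png","pics/top2f.png"):
    im=cv2.imread(f)
    print("phone",blob(im,.018,(.04,.125,-.05,.05),60,41),"knob",blob(im,.062,(-.1,-.01,-.04,.04),45,25),"loupe",blob(im,.028,(-.02,.06,-.13,-.06),60,9))
a=cv2.absdiff(cv2.imread("pics/top0.png"),cv2.imread("pics/top2f.png"))[270:335,320:410].max(2); print("tape/loupe region diff",a.max(),a.mean())
im=cv2.imread("pics/top2f.png"); v=np.hstack([rect(im,.026,-.1,-.01,-.04,.04),rect(im,.018,.04,.12,-.04,.04)]); cv2.imwrite("pics/v.png",v)
```

```text
phone [40.0, 83.75, -33.0, 31.75] knob [-84.25, -59.5, -25.75, -8.5] loupe [23.25, 53.5, -103.25, -72.75]
phone [56.25, 107.0, -32.5, 32.0] knob [-40.5, -22.0, 3.5, 24.75] loupe [23.25, 53.75, -103.25, -72.75]
tape/loupe region diff 155 2.764786324786325
```

View pics/v.png

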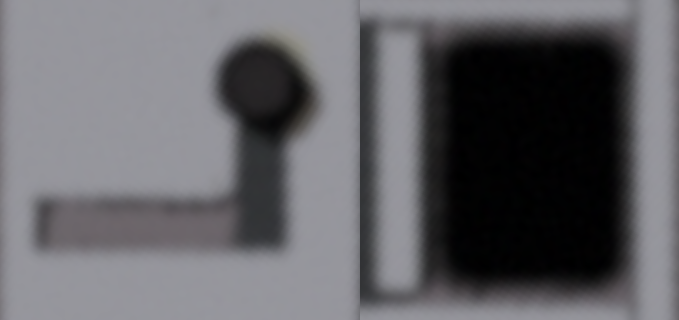

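The phone's far edge is at x ≈ 107 mm, up against the fence. The knob has travelled about 33 mm sideways to the end wall, and the loupe hasn't moved. Handing in.

```bash
python3 -c "
from station import arm
print(arm.finish_job())"
```

```text
the job is handed in; nothing more can be done
None
```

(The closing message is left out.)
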